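# Shut the air outlet left open on the carving bench

### The job

One outlet of the air manifold was left open: its key is latched down. Tap the four keys lightly one at a time, going along the row from the regulator end, to feel which one is down, and press that key so that it springs back up. Do not push in any of the other keys, pick nothing up, and leave the tools lying about where they are.

Things in the scene. Friction and masses are not known exactly. Their poses are not given: they have to be found in the camera images.
- manifold: Air manifold screwed to the bench (mm). Origin on the bench, under the middle of the row. y runs along the row to the filter-regulator (gauge, round knob, bowl) at y 103 to 161, 124 high, its inlet pipe to y 196; couplers reach to x -64. Four valve blocks centred at x 0, y +66, +22, -22, -66, each 70 (x) x 42 (y), flat tops 60 above the bench.
- key_a_top (a point): Middle of the top face of key A, moves with it. Four identical black keys, top 34 (manifold x) x 28 (y) mm, one in the middle of each valve block, 44 apart; which stands in which place varies. Top above the bench: up 72, latched 68, right in 63.5 mm.
- key_b_top (a point): Middle of the top face of key B, moves with it. Four identical black keys, top 34 (manifold x) x 28 (y) mm, one in the middle of each valve block, 44 apart; which stands in which place varies. Top above the bench: up 72, latched 68, right in 63.5 mm.
- key_c_top (a point): Middle of the top face of key C, moves with it. Four identical black keys, top 34 (manifold x) x 28 (y) mm, one in the middle of each valve block, 44 apart; which stands in which place varies. Top above the bench: up 72, latched 68, right in 63.5 mm.
- key_d_top (a point): Middle of the top face of key D, moves with it. Four identical black keys, top 34 (manifold x) x 28 (y) mm, one in the middle of each valve block, 44 apart; which stands in which place varies. Top above the bench: up 72, latched 68, right in 63.5 mm.
- key_a (a joint): How far key A is down, m: 0 up, 0.004 latched, 0.0085 right in. Push-push: pressed beyond 0.0075 and let go, an up key latches and a latched key springs up. It begins to move at 3 N when up, 4.2 N when latched, and is right in at 5.5 N; a tap of 1 to 2 N moves neither. One key is latched at the start.
- key_b (a joint): How far key B is down, m: 0 up, 0.004 latched, 0.0085 right in. Push-push: pressed beyond 0.0075 and let go, an up key latches and a latched key springs up. It begins to move at 3 N when up, 4.2 N when latched, and is right in at 5.5 N; a tap of 1 to 2 N moves neither. One key is latched at the start.
- key_c (a joint): How far key C is down, m: 0 up, 0.004 latched, 0.0085 right in. Push-push: pressed beyond 0.0075 and let go, an up key latches and a latched key springs up. It begins to move at 3 N when up, 4.2 N when latched, and is right in at 5.5 N; a tap of 1 to 2 N moves neither. One key is latched at the start.
- key_d (a joint): How far key D is down, m: 0 up, 0.004 latched, 0.0085 right in. Push-push: pressed beyond 0.0075 and let go, an up key latches and a latched key springs up. It begins to move at 3 N when up, 4.2 N when latched, and is right in at 5.5 N; a tap of 1 to 2 N moves neither. One key is latched at the start.
- air_hammer: Loose pneumatic carving hammer lying in front of the manifold, about 250 long, 36 thick. Origin at its underside, x along it. Leave alone.
- nipple: Loose brass hose nipple standing upright just behind the key row, 19 dia, 40 high. Origin at its underside. Leave alone.
- chisel: Loose flat steel chisel lying behind the manifold, 195 long, 14 thick. Origin at its underside, x along it. Leave alone.
- mallet: Loose round wooden mallet standing on its head, 94 dia, 228 high. Origin at its underside. Leave alone.
- lump_hammer: Loose hammer lying on the left of the bench. Leave alone.
- dust_brush: Loose brush lying near the right front. Leave alone.

How it is judged (in metres and radians):
On the way, in this order (a step that is already met when the one before it is completed fails the run):
1. the first key from the regulator end is touched by a finger (((contact force between the fingers and key_a above 0.3 N and y of key_a_top in the frame of manifold between 0.044 and 0.1 m) or (contact force between the fingers and key_b above 0.3 N and y of key_b_top in the frame of manifold between 0.044 and 0.1 m) or (contact force between the fingers and key_c above 0.3 N and y of key_c_top in the frame of manifold between 0.044 and 0.1 m) or (contact force between the fingers and key_d above 0.3 N and y of key_d_top in the frame of manifold between 0.044 and 0.1 m))).
2. the second key from the regulator end is touched by a finger (((contact force between the fingers and key_a above 0.3 N and y of key_a_top in the frame of manifold between 0 and 0.044 m) or (contact force between the fingers and key_b above 0.3 N and y of key_b_top in the frame of manifold between 0 and 0.044 m) or (contact force between the fingers and key_c above 0.3 N and y of key_c_top in the frame of manifold between 0 and 0.044 m) or (contact force between the fingers and key_d above 0.3 N and y of key_d_top in the frame of manifold between 0 and 0.044 m))).
3. the third key from the regulator end is touched by a finger (((contact force between the fingers and key_a above 0.3 N and y of key_a_top in the frame of manifold between -0.044 and 0 m) or (contact force between the fingers and key_b above 0.3 N and y of key_b_top in the frame of manifold between -0.044 and 0 m) or (contact force between the fingers and key_c above 0.3 N and y of key_c_top in the frame of manifold between -0.044 and 0 m) or (contact force between the fingers and key_d above 0.3 N and y of key_d_top in the frame of manifold between -0.044 and 0 m))).
4. the fourth key from the regulator end is touched by a finger (((contact force between the fingers and key_a above 0.3 N and y of key_a_top in the frame of manifold between -0.1 and -0.044 m) or (contact force between the fingers and key_b above 0.3 N and y of key_b_top in the frame of manifold between -0.1 and -0.044 m) or (contact force between the fingers and key_c above 0.3 N and y of key_c_top in the frame of manifold between -0.1 and -0.044 m) or (contact force between the fingers and key_d above 0.3 N and y of key_d_top in the frame of manifold between -0.1 and -0.044 m))).
At the end, for the whole second after the job is handed in: All four keys are up (each less than 1.5 mm down), having each been touched in turn from the regulator end, and every loose thing lies within 20 mm of where it was (value of joint each of key_a, key_b, key_c, key_d below 0.0015 m and distance of each of air_hammer, nipple, chisel, mallet, lump_hammer, dust_brush from where it was at the start of the episode below 0.02 m).
It fails at once if a key that was up is pushed in (more than 6 mm) (value of joint any of key_a, key_b, key_d above 0.006 m).
It fails at once if a loose thing is shifted or lifted more than 20 mm (distance of any of air_hammer, nipple, chisel, mallet, lump_hammer, dust_brush from where it was at the start of the episode above 0.02 m).
It also fails if it takes over 48 s, if anything falls off the work surface, if the arm or the gripper's body presses on something with over 40 N, if the wrist force passes 120 N, or if a joint passes its speed limit or range.

### The arm

A 6-joint arm with a two-finger parallel gripper is mounted at the origin on the work surface. World frame = base frame: x ahead of the robot, y to its left, z up, the work surface at z = 0. Lengths are in mm, angles in rad, forces in N, time in s.
With the tool pointing down it reaches from about 350 to 950 mm from the base axis. Payload 17.4 kg.
Tool frame: the origin (TCP) lies at the very end of the fingers, on their centre line; the grasp point (between the pads) lies 19 mm behind it; z points along the fingers, y is the direction in which the jaws open and shut (so a half turn about z gives the same grasp; the last joint's range is limited). The gripper opens to 93 mm and grips with 3 to 60 N. Pads are 15 mm wide; open, the fingers measure 128 mm over their backs; the gripper's body (75 mm by 188 mm) begins 65 mm behind the grasp point.
Start: joints at [-1.173, 0.116, 1.442, -0, 1.584, -0.038], TCP at [284.933, -611.919, 218.646] pointing down, gripper open.
Joint ranges: [-2.83, 2.83], [-0.83, 2.19], [0.07, 2.5], [-1.14, 4.28], [0.01, 3], [-2.97, 2.97]. Speed limits (rad/s): [1.89, 1.89, 2.22, 3.14, 3.14, 3.14].

### API

Orientations are given as a unit quaternion [x, y, z, w].
In Python, from rig import state, snapshot, camera_params, hand_in gives the robot as it stands.
- The arm moves only by the shell command python3 -m creep 'ROWS' [FORCE]. ROWS is JSON, a list that holds one entry, the list of rows, each a list of 7 numbers: the shift along the world's x, y, z in m, then the turn, a rotation vector about the world's x, y, z in degrees, then the finger opening in m, from 0 to 0.093. A call has 1 to 8 rows; each row is the pose to reach, as a shift and turn from the pose commanded when the call began; what a row does not reach only later rows make up. A row lasts 1/12 s, in which the tool goes at most 41.7 mm and 7.16 degrees, less where a joint would pass 70% of its speed; a pose out of reach is approached as far as the arm can. A call with a gripper value outside its range is refused whole. The fingers move at their own pace and stop on an object; FORCE is the grip in N (left out, the last holds). Time passes only in rows, so rows that repeat a pose let the fingers close. It gives the time, the measured TCP pose, the force and the opening at its end, in the units of the state.
- state(): the state, without advancing time (a new reading comes with each control period).
- snapshot(name): name is "scene" or "top"; returns the picture (400x640x3 uint8, blue, green, red); there is no depth.
- camera_params(name): a dict with "K" (3x3 intrinsics, pixels), "R" (3x3) and "t" (3): a world point X has camera coordinates R X + t. Camera axes: x right, y down, z forward; pixel columns grow to the right and rows downward; lengths in mm; the calibration is good to about 2 mm. A picture is of the moment at which its call begins. camera_params takes no time and is no camera call.
- hand_in(): hands the job in, once; it reports no verdict.
The state is a dict: "time_s": time; "qpos": joint angles; "qd": joint speeds; "joint_torque": joint torques, N m; "position": TCP position; "eef_rot": TCP orientation; "wrist_force": force on the tool from outside, world axes, zero at the start; "ft_torque": the same for the moment, N m; "width": finger opening in mm.
Only numpy, scipy, OpenCV 4.12 (cv2) and the standard library are available. Lean on these libraries where they do the work, as an engineer would, in place of code of your own. Each camera call takes 0.05 s, during which the arm holds its last target. There are 200 camera calls.

## Working session

There is one attempt and no reset: what is moved stays moved. The work goes in short steps, Python scripts to look and compute and a shell command to move; the robot and the scene stay as the last step left them, time stands still between calls to the robot, and variables do not carry over. Pictures are saved under pics/ and viewed, about 8 in all and at most 12, crops included, and the job is handed in when it is done.

```bash
mkdir -p pics; python3 - <<'E'
from rig import *
import cv2
for n in("scene","top"):
    cv2.imwrite(f"pics/{n}0.png",snapshot(n)); p=camera_params(n); print(n,p)
s=state();print(s)
E
```

```text
scene {'K': array([[442.0762672 ,   0.        , 323.08385226],
       [  0.        , 442.0762672 , 205.71697329],
       [  0.        ,   0.        ,   1.        ]]), 'R': array([[ 0.27809764,  0.96031967,  0.02116206],
       [ 0.6475019 , -0.17114495, -0.74259726],
       [-0.70950898,  0.22021702, -0.66940382]]), 't': array([-173.24819047, -275.56033686, 1401.81265306])}
top {'K': array([[489.20427621,   0.        , 316.48596395],
       [  0.        , 489.20427621, 192.86879775],
       [  0.        ,   0.        ,   1.        ]]), 'R': array([[-0.00252305, -0.99989553,  0.01423241],
       [-0.99778868,  0.00157192, -0.06644764],
       [ 0.06641832, -0.01436859, -0.9976884 ]]), 't': array([  14.86543946,  508.52966992, 1417.72575601])}
{'time_s': 0.1, 'qpos': array([-1.17283957e+00,  1.16423237e-01,  1.44220141e+00, -1.39559593e-05,
        1.58397469e+00, -3.77943441e-02]), 'qd': array([ 3.83630216e-04, -1.81663076e-03, -1.30805746e-03,  8.29395529e-04,
        8.03832713e-04,  9.93244632e-05]), 'joint_torque': array([ 9.72737762e-04, -7.22893238e+01, -6.23865294e+01,  7.81393284e-02,
        2.27958430e-02, -7.31602222e-05]), 'position': array([ 284.83390059, -611.76242312,  217.98713522]), 'eef_rot': array([ 9.76358760e-01,  2.16155772e-01, -9.70177574e-05, -4.93952000e-04]), 'wrist_force': array([ 0.85537494,  0.15640327, -0.00579537]), 'ft_torque': array([ 0.01878814, -0.04255801,  0.00902248]), 'width': 93.13858675821783}
```

View pics/top0.png

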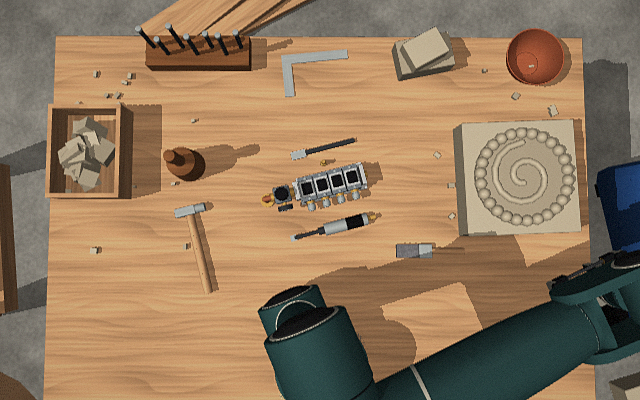

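View pics/scene0.png

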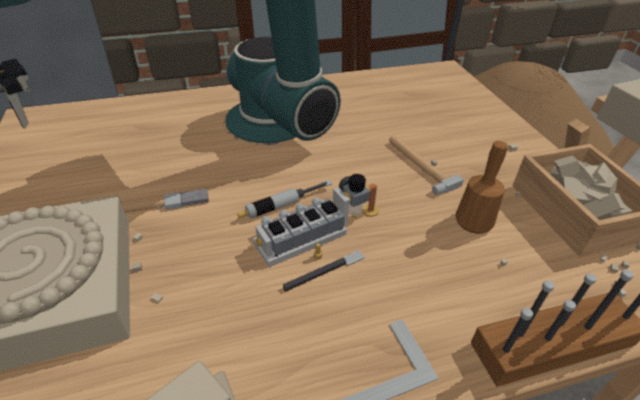

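The manifold is at about (330,185) in the top view, with the regulator at the left end (281,193). The nipple is at (323,162), the chisel is behind and the air hammer in front. I'll enlarge crops next.

```bash
python3 - <<'E'
import cv2
a=cv2.imread("pics/top0.png")[145:245,255:385]
cv2.imwrite("pics/topc.png",cv2.resize(a,None,fx=6,fy=6,interpolation=cv2.INTER_CUBIC))
a=cv2.imread("pics/scene0.png")[165:265,240:370]
cv2.imwrite("pics/scenec.png",cv2.resize(a,None,fx=6,fy=6,interpolation=cv2.INTER_CUBIC))
E
```

```text
(no output)
```

View pics/topc.png

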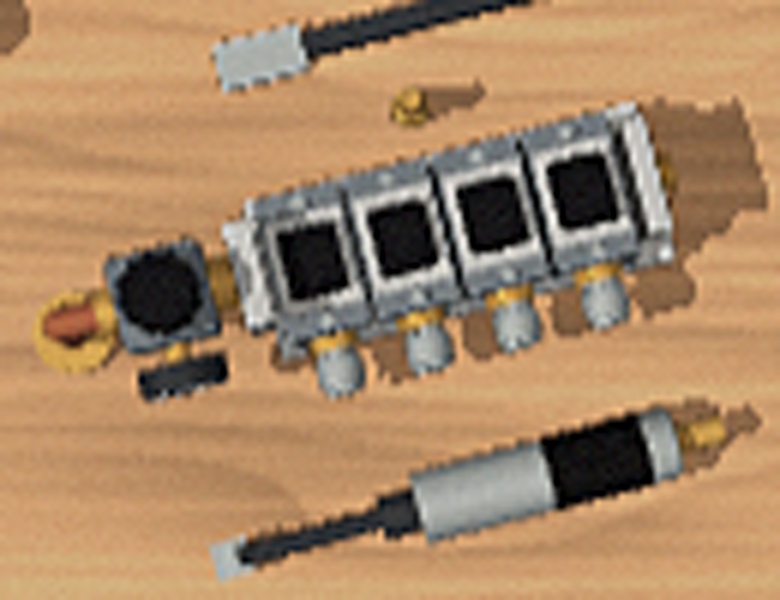

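View pics/scenec.png

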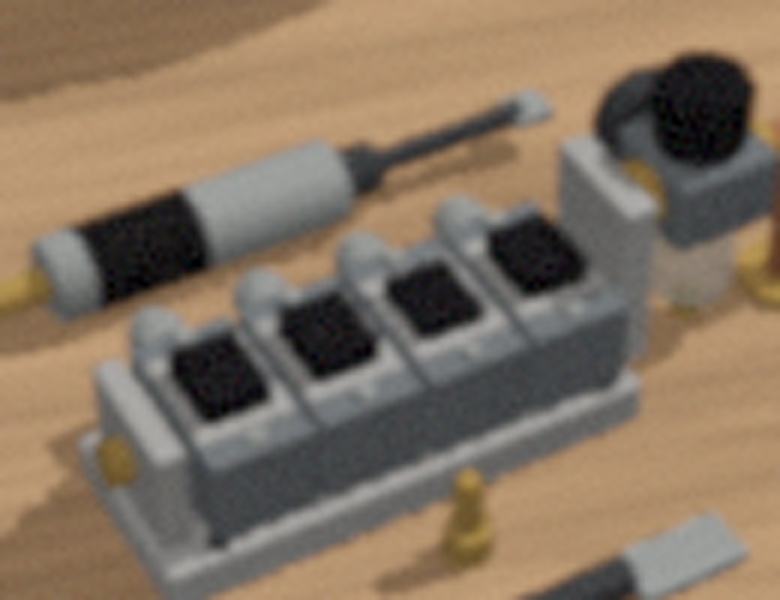

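```bash
cat > h.py <<'E'
import numpy as np
from rig import *
def ray(n,px,z):
    p=camera_params(n);R,t=p["R"],p["t"]
    d=R.T@np.linalg.inv(p["K"])@np.array([*px,1.]);c=-R.T@t
    return c+d*(z-c[2])/d[2]
E
python3 - <<'E'
from h import *
T=np.array([(313,261),(403,238),(492,213),(582,189)]);S=np.array([(537,251),(434,298),(328,334),(221,376)])
off=np.array([66,22,-22,-66.])
for n,P,o in(("top",T,(255,145)),("scene",S,(240,165))):
    W=np.array([ray(n,((p[0]+.5)/6-.5+o[0],(p[1]+.5)/6-.5+o[1]),71) for p in P])
    print(n,W.round(1).tolist()); c=W.mean(0); f=np.polyfit(off,W[:,:2],1)
    print(c,f[0],np.hypot(*f[0]),np.degrees(np.arctan2(f[0][1],f[0][0])))
print(ray("top",(255+410/6,145+105/6),40)[:2], "end plate", ray("top",(255+250/6,145+275/6),80)[:2])
q=state()["eef_rot"];from scipy.spatial.transform import Rotation as Ro
print(Ro.from_quat(q).as_matrix())
E
```

```text
top [[518.5, 42.1, 71.0], [529.3, -0.3, 71.0], [541.1, -42.3, 71.0], [552.4, -84.9, 71.0]]
[535.34381375 -21.37137804  71.        ] [-0.25777077  0.96086677] 0.9948420577911858 105.01709490293688
scene [[520.6, 42.1, 71.0], [535.5, -1.9, 71.0], [544.1, -43.8, 71.0], [555.2, -85.4, 71.0]]
[538.86084734 -22.24866535  71.        ] [-0.25582633  0.96528851] 0.998613549983464 104.84360642282665
[595.16994296  -5.90727037] end plate [510.15593629  70.25929251]
[[ 9.06553346e-01  4.22091067e-01 -4.02989426e-04]
 [ 4.22091259e-01 -9.06552877e-01  9.22606828e-04]
 [ 2.40928771e-05 -1.00649062e-03 -9.99999493e-01]]
```

Both cameras agree on the pose: centre about (537,-22), row direction 105°, keys at about (520,42), (531,-1), (543,-43) and (554,-86). I'll approach above key 1 with closed fingers and the jaw axis along manifold x, which is a turn of +80°.

```bash
python3 -m creep '[[[0.014,0.039,0,0,0,5,0],[0.028,0.078,0,0,0,10,0],[0.042,0.117,0,0,0,15,0],[0.056,0.156,0,0,0,20,0],[0.07,0.195,0,0,0,25,0],[0.084,0.234,0,0,0,30,0],[0.098,0.273,0,0,0,35,0],[0.112,0.312,0,0,0,40,0]]]' 10
python3 -m creep '[[[0.014,0.039,0,0,0,5,0],[0.028,0.078,0,0,0,10,0],[0.042,0.117,0,0,0,15,0],[0.056,0.156,0,0,0,20,0],[0.07,0.195,0,0,0,25,0],[0.084,0.234,0,0,0,30,0],[0.098,0.273,0,0,0,35,0],[0.112,0.312,0,0,0,40,0]]]'
```

```text
time_s: 0.77
position: [397.0, -298.0, 218.4]
eef_rot: [0.842, 0.539, 0.0, -0.0]
wrist_force: [1.3, 0.4, 1.2]
width: 44.4
time_s: 1.43
position: [509.0, 14.3, 218.6]
eef_rot: [0.607, 0.795, 0.0, 0.0]
wrist_force: [1.5, -0.6, 0.3]
width: 0.7
```

```bash
python3 -m creep '[[[0.011,0.028,-0.02,0,0,0,0],[0.011,0.028,-0.05,0,0,0,0],[0.011,0.028,-0.08,0,0,0,0],[0.011,0.028,-0.105,0,0,0,0],[0.011,0.028,-0.12,0,0,0,0],[0.011,0.028,-0.128,0,0,0,0],[0.011,0.028,-0.128,0,0,0,0],[0.011,0.028,-0.128,0,0,0,0]]]'
python3 - <<'E'
from h import *
import cv2
s=state();print(s["position"],s["wrist_force"])
a=snapshot("scene")[145:245,230:360]
cv2.imwrite("pics/s1.png",cv2.resize(a,None,fx=6,fy=6,interpolation=cv2.INTER_CUBIC))
E
```

```text
time_s: 2.1
position: [520.1, 40.0, 91.2]
eef_rot: [0.609, 0.793, 0.0, 0.0]
wrist_force: [-0.1, -0.6, -0.3]
width: 0.4
[520.10156362  40.03887432  91.22369162] [-0.05778439 -0.60932116 -0.29721646]
```

View pics/s1.png

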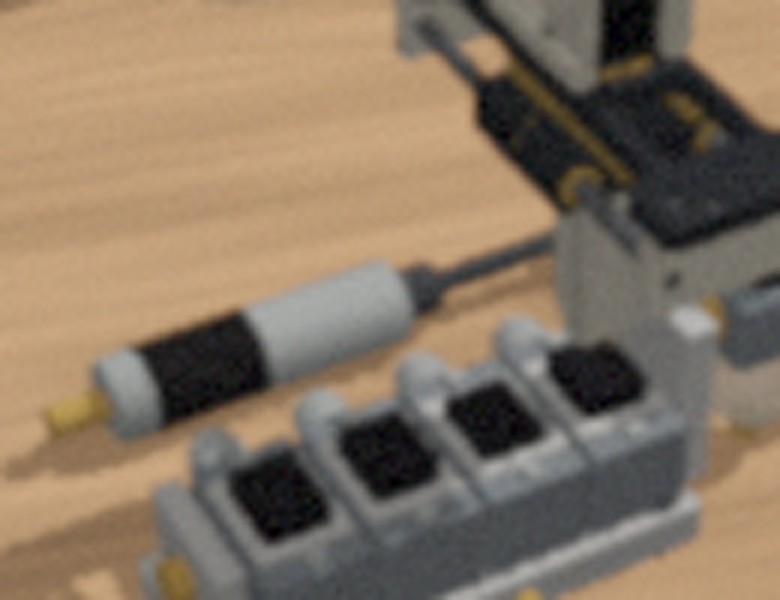

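The closed fingertips hang directly above key 1 (crop about (600,345), key at (597,378)), clear of the end plate. I'll descend slowly.

```bash
python3 -m creep '[[[0,0.002,-0.008,0,0,0,0],[0,0.002,-0.014,0,0,0,0],[0,0.002,-0.016,0,0,0,0],[0,0.002,-0.016,0,0,0,0],[0,0.002,-0.016,0,0,0,0]]]'
python3 -m creep '[[[0,0,-0.0005,0,0,0,0],[0,0,-0.001,0,0,0,0]]]'
python3 -m creep '[[[0,0,-0.0005,0,0,0,0],[0,0,-0.001,0,0,0,0]]]'
```

```text
time_s: 2.57
position: [519.9, 42.1, 74.6]
eef_rot: [0.609, 0.793, -0.0, -0.0]
wrist_force: [-0.2, -0.7, -0.1]
width: 0.8
time_s: 2.73
position: [520.1, 42.1, 73.9]
eef_rot: [0.609, 0.793, 0.0, 0.0]
wrist_force: [0.0, 0.2, -1.0]
width: 0.4
time_s: 2.9
position: [520.0, 42.1, 72.7]
eef_rot: [0.609, 0.793, 0.0, 0.0]
wrist_force: [-0.4, -0.0, 0.1]
width: 0.6
```

```bash
python3 -m creep '[[[0,0,-0.0005,0,0,0,0],[0,0,-0.0005,0,0,0,0]]]'
python3 -m creep '[[[0,0,-0.0005,0,0,0,0],[0,0,-0.0005,0,0,0,0]]]'
```

```text
time_s: 3.07
position: [520.0, 42.1, 72.3]
eef_rot: [0.609, 0.793, 0.0, 0.0]
wrist_force: [-1.1, 0.0, 2.6]
width: 0.4
time_s: 3.23
position: [520.0, 42.1, 71.7]
eef_rot: [0.609, 0.793, 0.0, 0.0]
wrist_force: [-1.2, -0.8, 3.1]
width: 0.4
```

Contact at 72.3 mm (2.6 N), so key 1 is up. I'll lift and go to key 2.

```bash
python3 -m creep '[[[0,0,0.008,0,0,0,0],[0.004,-0.014,0.008,0,0,0,0],[0.0075,-0.028,0.008,0,0,0,0],[0.0114,-0.0425,0.008,0,0,0,0],[0.0114,-0.0425,0.004,0,0,0,0],[0.0114,-0.0425,0.002,0,0,0,0],[0.0114,-0.0425,0.002,0,0,0,0]]]'
python3 -m creep '[[[0,0,-0.0005,0,0,0,0],[0,0,-0.001,0,0,0,0],[0,0,-0.001,0,0,0,0]]]'
python3 -m creep '[[[0,0,-0.0005,0,0,0,0],[0,0,-0.0005,0,0,0,0]]]'
python3 -m creep '[[[0,0,-0.0003,0,0,0,0],[0,0,-0.0003,0,0,0,0]]]'
```

```text
time_s: 3.82
position: [530.9, -0.0, 73.1]
eef_rot: [0.609, 0.793, -0.0, -0.0]
wrist_force: [0.2, 0.4, 0.1]
width: 0.5
time_s: 4.07
position: [531.3, 0.0, 72.7]
eef_rot: [0.609, 0.793, 0.0, -0.0]
wrist_force: [0.1, 0.3, -0.6]
width: 0.2
time_s: 4.23
position: [531.3, -0.2, 72.2]
eef_rot: [0.609, 0.793, 0.0, 0.0]
wrist_force: [-0.1, -0.3, 0.4]
width: 0.7
time_s: 4.4
position: [531.3, -0.4, 71.8]
eef_rot: [0.609, 0.793, -0.0, -0.0]
wrist_force: [-0.1, -0.2, 0.9]
width: 0.4
```

```bash
python3 -m creep '[[[0,0,-0.0004,0,0,0,0],[0,0,-0.0004,0,0,0,0]]]'
```

```text
time_s: 4.57
position: [531.3, -0.4, 71.4]
eef_rot: [0.609, 0.793, -0.0, -0.0]
wrist_force: [0.1, -0.2, -0.3]
width: 0.4
```

```bash
python3 -m creep '[[[0,0,-0.0005,0,0,0,0],[0,0,-0.0005,0,0,0,0]]]'
python3 -m creep '[[[0,0,-0.0005,0,0,0,0],[0,0,-0.0005,0,0,0,0]]]'
```

```text
time_s: 4.73
position: [531.3, -0.4, 70.9]
eef_rot: [0.609, 0.793, -0.0, -0.0]
wrist_force: [-0.5, -0.5, -0.1]
width: 1.0
time_s: 4.9
position: [531.3, -0.4, 70.3]
eef_rot: [0.609, 0.793, -0.0, -0.0]
wrist_force: [0.8, 0.4, -0.5]
width: 0.6
```

```bash
python3 -m creep '[[[0,0,-0.0005,0,0,0,0],[0,0,-0.001,0,0,0,0],[0,0,-0.001,0,0,0,0]]]'
python3 -m creep '[[[0,0,-0.0005,0,0,0,0],[0,0,-0.0005,0,0,0,0]]]'
python3 -m creep '[[[0,0,-0.0004,0,0,0,0],[0,0,-0.0004,0,0,0,0]]]'
```

```text
time_s: 5.15
position: [531.3, -0.4, 69.3]
eef_rot: [0.609, 0.793, -0.0, -0.0]
wrist_force: [-0.3, -0.2, -0.5]
width: 0.4
time_s: 5.32
position: [531.3, -0.4, 68.9]
eef_rot: [0.609, 0.793, -0.0, -0.0]
wrist_force: [-0.6, 0.5, -0.3]
width: 0.6
time_s: 5.48
position: [531.3, -0.4, 68.5]
eef_rot: [0.609, 0.793, 0.0, -0.0]
wrist_force: [-0.5, -0.6, -0.0]
width: 0.2
```

```bash
python3 -m creep '[[[0,0,-0.0003,0,0,0,0],[0,0,-0.0003,0,0,0,0]]]'
python3 -m creep '[[[0,0,-0.0003,0,0,0,0],[0,0,-0.0003,0,0,0,0]]]'
```

```text
time_s: 5.65
position: [531.4, -0.4, 68.3]
eef_rot: [0.609, 0.793, 0.0, 0.0]
wrist_force: [0.1, -1.0, 0.9]
width: 0.3
time_s: 5.82
position: [531.4, -0.4, 68.1]
eef_rot: [0.609, 0.793, 0.0, 0.0]
wrist_force: [-0.6, 0.6, 2.8]
width: 0.5
```

Contact at 68.1 mm (2.8 N), so key 2 is the latched one. I'll tap keys 3 and 4 before coming back to it.

```bash
python3 -m creep '[[[0,0,0.012,0,0,0,0],[0.004,-0.014,0.012,0,0,0,0],[0.0075,-0.028,0.012,0,0,0,0],[0.0114,-0.0425,0.012,0,0,0,0],[0.0114,-0.0425,0.008,0,0,0,0],[0.0114,-0.0425,0.006,0,0,0,0],[0.0114,-0.0425,0.006,0,0,0,0]]]'
python3 -m creep '[[[0,0,-0.0005,0,0,0,0],[0,0,-0.001,0,0,0,0],[0,0,-0.001,0,0,0,0]]]'
python3 -m creep '[[[0,0,-0.0003,0,0,0,0],[0,0,-0.0003,0,0,0,0]]]'
python3 -m creep '[[[0,0,-0.0003,0,0,0,0],[0,0,-0.0003,0,0,0,0]]]'
```

```text
time_s: 6.4
position: [542.4, -42.5, 73.6]
eef_rot: [0.609, 0.793, -0.0, -0.0]
wrist_force: [-0.6, -0.1, -0.2]
width: 0.3
time_s: 6.65
position: [542.7, -42.5, 73.0]
eef_rot: [0.609, 0.793, 0.0, -0.0]
wrist_force: [-0.4, 0.1, 0.3]
width: 0.6
time_s: 6.82
position: [542.7, -42.7, 72.7]
eef_rot: [0.609, 0.793, 0.0, -0.0]
wrist_force: [0.2, -0.6, -1.5]
width: 0.5
time_s: 6.98
position: [542.7, -42.9, 72.3]
eef_rot: [0.609, 0.793, -0.0, -0.0]
wrist_force: [0.2, 0.3, 0.4]
width: 0.4
```

```bash
python3 -m creep '[[[0,0,-0.0003,0,0,0,0],[0,0,-0.0003,0,0,0,0]]]'
python3 -m creep '[[[0,0,-0.0002,0,0,0,0],[0,0,-0.0002,0,0,0,0]]]'
```

```text
time_s: 7.15
position: [542.8, -42.9, 72.2]
eef_rot: [0.609, 0.793, 0.0, 0.0]
wrist_force: [-1.1, 0.2, 2.3]
width: 0.2
time_s: 7.32
position: [542.8, -42.9, 71.9]
eef_rot: [0.609, 0.793, 0.0, 0.0]
wrist_force: [-1.0, -0.8, 3.6]
width: 0.3
```

Key 3 is up (contact at 72.2 mm). Key 4 is next.

```bash
python3 -m creep '[[[0,0,0.008,0,0,0,0],[0.004,-0.014,0.008,0,0,0,0],[0.0075,-0.028,0.008,0,0,0,0],[0.0114,-0.0425,0.008,0,0,0,0],[0.0114,-0.0425,0.004,0,0,0,0],[0.0114,-0.0425,0.002,0,0,0,0],[0.0114,-0.0425,0.0013,0,0,0,0],[0.0114,-0.0425,0.0013,0,0,0,0]]]'
python3 -m creep '[[[0,0,-0.0003,0,0,0,0],[0,0,-0.0003,0,0,0,0]]]'
python3 -m creep '[[[0,0,-0.0003,0,0,0,0],[0,0,-0.0003,0,0,0,0]]]'
```

```text
time_s: 7.98
position: [553.9, -85.4, 72.7]
eef_rot: [0.609, 0.793, -0.0, -0.0]
wrist_force: [0.2, 1.0, 0.1]
width: 0.3
time_s: 8.15
position: [554.1, -85.1, 72.8]
eef_rot: [0.609, 0.793, -0.0, -0.0]
wrist_force: [0.2, 0.6, -1.1]
width: 0.6
time_s: 8.32
position: [554.1, -85.2, 72.6]
eef_rot: [0.609, 0.793, 0.0, 0.0]
wrist_force: [-0.1, -0.9, -0.3]
width: 0.4
```

```bash
python3 -m creep '[[[0,0,-0.0003,0,0,0,0],[0,0,-0.0003,0,0,0,0]]]'
python3 -m creep '[[[0,0,-0.0002,0,0,0,0],[0,0,-0.0002,0,0,0,0]]]'
```

```text
time_s: 8.48
position: [554.2, -85.3, 72.3]
eef_rot: [0.609, 0.793, 0.0, 0.0]
wrist_force: [-0.1, 0.0, 0.1]
width: 0.7
time_s: 8.65
position: [554.2, -85.4, 72.2]
eef_rot: [0.609, 0.793, 0.0, 0.0]
wrist_force: [-0.5, 0.8, 2.5]
width: 0.6
```

Key 4 is up (contact at 72.2 mm). Back to key 2 to press it.

```bash
python3 -m creep '[[[0,0,0.01,0,0,0,0],[-0.007,0.026,0.01,0,0,0,0],[-0.0145,0.054,0.01,0,0,0,0],[-0.0215,0.08,0.01,0,0,0,0],[-0.0228,0.085,0.01,0,0,0,0],[-0.0228,0.085,0.01,0,0,0,0],[-0.0228,0.085,0.004,0,0,0,0],[-0.0228,0.085,-0.002,0,0,0,0]]]'
python3 -m creep '[[[0,0,-0.001,0,0,0,0],[0,0,-0.002,0,0,0,0],[0,0,-0.003,0,0,0,0],[0,0,-0.004,0,0,0,0],[0,0,-0.005,0,0,0,0],[0,0,-0.005,0,0,0,0]]]'
```

```text
time_s: 9.32
position: [531.8, -1.2, 70.0]
eef_rot: [0.609, 0.793, 0.0, 0.0]
wrist_force: [-0.4, -0.6, -1.0]
width: 0.3
time_s: 9.82
position: [531.5, -0.7, 65.1]
eef_rot: [0.609, 0.793, -0.0, 0.0]
wrist_force: [-0.2, -3.8, 4.8]
width: 0.1
```

```bash
python3 -m creep '[[[0,0,-0.0005,0,0,0,0],[0,0,-0.001,0,0,0,0],[0,0,-0.0013,0,0,0,0],[0,0,-0.0013,0,0,0,0]]]'
```

```text
time_s: 10.15
position: [531.5, -0.6, 63.9]
eef_rot: [0.609, 0.793, -0.0, 0.0]
wrist_force: [-0.7, -4.5, 5.9]
width: 0.7
```

```bash
python3 -m creep '[[[0,0,-0.0004,0,0,0,0],[0,0,-0.0005,0,0,0,0]]]'
python3 -m creep '[[[0,0,0.003,0,0,0,0],[0,0,0.008,0,0,0,0],[0,0,0.016,0,0,0,0],[0,0,0.016,0,0,0,0]]]'
```

```text
time_s: 10.32
position: [531.6, -0.6, 63.7]
eef_rot: [0.609, 0.793, 0.0, 0.0]
wrist_force: [-1.9, -4.1, 8.3]
width: 0.7
time_s: 10.65
position: [531.8, -0.2, 80.8]
eef_rot: [0.609, 0.793, 0.001, 0.0]
wrist_force: [0.9, 0.1, 0.0]
width: 0.4
```

Force rose to 8.3 N at 63.7 mm, so it bottomed out. I'll tap again to check that key 2 is up (contact should come at about 72 mm).

```bash
python3 -m creep '[[[0,0,-0.004,0,0,0,0],[0,0,-0.007,0,0,0,0],[0,0,-0.0075,0,0,0,0],[0,0,-0.0075,0,0,0,0]]]'
python3 -m creep '[[[0,0,-0.0004,0,0,0,0],[0,0,-0.0004,0,0,0,0]]]'
python3 -m creep '[[[0,0,-0.0004,0,0,0,0],[0,0,-0.0004,0,0,0,0]]]'
```

```text
time_s: 10.98
position: [531.2, -0.3, 71.3]
eef_rot: [0.609, 0.793, -0.0, -0.0]
wrist_force: [-1.0, 0.1, 2.0]
width: 0.5
time_s: 11.15
position: [531.2, -0.3, 71.2]
eef_rot: [0.609, 0.793, -0.0, -0.0]
wrist_force: [-1.1, 1.2, 3.6]
width: 0.4
time_s: 11.32
position: [531.2, -0.3, 70.9]
eef_rot: [0.609, 0.793, -0.0, -0.0]
wrist_force: [-2.1, 1.4, 3.0]
width: 0.2
```

Resistance at about 71.3 mm, where there was none before until 68.3 mm: the key is up. I'll back off and look.

```bash
python3 -m creep '[[[0,0,0.02,0,0,0,0],[0,0,0.05,0,0,0,0],[0,0,0.085,0,0,0,0],[0,0,0.12,0,0,0,0],[0,0,0.14,0,0,0,0],[-0.02,0,0.15,0,0,0,0],[-0.05,0,0.15,0,0,0,0],[-0.08,0,0.15,0,0,0,0]]]'
python3 -m creep '[[[-0.01,-0.03,0,0,0,0,0],[-0.02,-0.06,0,0,0,0,0],[-0.03,-0.09,0,0,0,0,0],[-0.04,-0.12,0,0,0,0,0],[-0.05,-0.15,0,0,0,0,0],[-0.06,-0.18,0,0,0,0,0],[-0.06,-0.2,0,0,0,0,0],[-0.06,-0.2,0,0,0,0,0]]]'
python3 - <<'E'
from h import *
import cv2
a=snapshot("scene")[165:265,240:370]; b=cv2.imread("pics/scene0.png")[165:265,240:370]
f=lambda i:cv2.resize(i,None,fx=4.4,fy=4.4,interpolation=cv2.INTER_CUBIC)
cv2.imwrite("pics/end.png",cv2.resize(np.vstack([f(b),f(a)]),(390,600)) if 0 else cv2.resize(np.hstack([b,a]),None,fx=3,fy=3,interpolation=cv2.INTER_CUBIC))
E
```

```text
time_s: 11.98
position: [450.7, -0.5, 221.1]
eef_rot: [0.609, 0.793, -0.0, 0.0]
wrist_force: [0.9, 0.0, -0.4]
width: 0.2
time_s: 12.65
position: [390.6, -203.3, 220.7]
eef_rot: [0.61, 0.792, -0.0, 0.0]
wrist_force: [0.9, 0.3, -0.0]
width: 0.5
```

View pics/end.png

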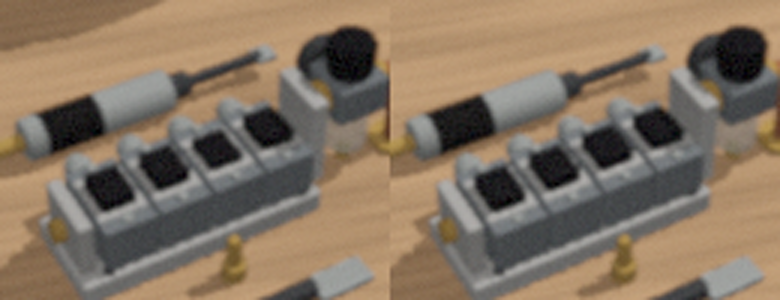

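Before (left) and after (right): key 2 from the regulator, at (220,150) before and (608,146) after, now stands as high as its neighbours. The hammer, nipple and chisel have not moved.

```bash
python3 -c "
from rig import hand_in;print(hand_in())"
```

```text
the job is handed in; nothing more can be done
None
```

I tapped the four keys in order from the regulator end, found the second one latched down, and pressed it so that it sprang back up. The job is handed in at about 13 s of the 48 s allowed.

- **Tapping:** Keys 1, 3 and 4 met the finger at about 72 mm, so they were up. Key 2 met it only at about 68 mm. The taps peaked at 2.5 to 3.6 N, a little over the intended 1 to 2 N. Keys 1 and 3 gave by a few tenths of a millimetre at most, well short of latching.
- **Pressing key 2:** It was pushed to 63.7 mm, where the force rose to about 8 N, so it was right in.
- **Last checks:**
  - A second tap on key 2 met resistance at 71.3 mm, with 2 to 3.6 N. That is 0.7 mm below the nominal 72 mm. It had shown none there before, so I took it as up.
  - The final picture shows all four keys level, and the air hammer, nipple and chisel where they were.
  - I did not check the mallet, lump hammer and brush in a picture afterwards. The arm stayed about 200 mm above the bench when it passed near the brush, and the mallet and lump hammer were well away from its path.

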